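# Set the towel-warmer timer without touching its thermostat

## Task

Set the towel warmer's timer: on the two-tier control (the white box with a small bar knob standing inside a wide outer ring), turn the small inner knob clockwise until its nose points at the raised rib on the box, then let go. Leave the outer thermostat ring where it is set, and leave the plain drum knob on the other box alone.

Things in the scene. Friction and masses are not known exactly. Their poses are not given: they have to be found in the camera images.
- timer_grip (a point): Inner timer knob: grey upright bar 44 mm long, 14 thick, 38 tall, gripped across its thickness. Point: on the turning axis, half-way up the bar, 66 mm above the ledge, 19 below the bar's top, 26 above the outer ring's top (the knob's own collar, radius 21, stands 4 over the ring). x axis: along the bar to its nose (wedge to 28 mm from the axis, thin low pointer to 35); y: across the bar; z up.
- timer (a joint): Angle of the inner knob, rad, growing clockwise seen from above; range 0 to 2.4. At 1.5 its nose points at the rib: 14 x 5 x 4 mm, radial, 51 mm from the axis on the fixed white box (120 x 120 x 22 mm), on the side roughly away from the robot. Starts at 0.2 to 1.0; light friction (0.04 N m), stays where left, no stop or click at the rib.
- ring_nub (a point): Top of a dark nub, 3 mm high, on top of the outer thermostat ring, 37 mm from the axis; it shows the ring's setting. The ring (aluminium, 84 mm wide, 17.5 tall, its flat top 40 mm above the ledge) shares the timer's axis but is not coupled to it, and turns very easily if touched.
- fan_ridge (a point): Outer end of the grey ridge on top of the other control's knob: a plain one-piece aluminium drum 60 mm wide, 40 tall, on a like white box. The ridge's end is 28 mm from the drum's axis and shows its setting. It turns easily and is not to be moved.
There are look-alikes about, which are no part of the job. What is shaped like the part that bears timer_grip but blue, green or purple is not meant.

How it is judged:
By the outcome, as a careful person would: the job done as asked, in the order asked, and still so for the second after the job is handed in, with the robot touching nothing.
It also fails if it takes over 32 s, if anything falls off the work surface, if the arm or the gripper's body presses on something with over 40 N, if the wrist force passes 120 N, or if a joint passes its speed limit or range.

## Robot

A 6-joint arm with a two-finger parallel gripper is mounted at the origin on the work surface. World frame = base frame: x ahead of the robot, y to its left, z up, the work surface at z = 0. Lengths are in m, angles in rad, forces in N, time in s.
With the tool pointing down it reaches from about 0.2 to 0.875 m from the base axis. Payload 3.4 kg.
Tool frame: the origin (TCP) lies on the centre line of the jaws, within the pads' length; the fingertips stand 8 mm ahead of it and the grasp point (between the pads) lies 11 mm behind it; z points along the fingers, y is the line along which they close (so a half turn about z gives the same grasp; the last joint's range is limited). The gripper opens to 94 mm and grips with 3 to 60 N. Pads are 16 mm wide; open, the fingers measure 119 mm over their backs; the gripper's body (75 mm by 177 mm) begins 78 mm behind the grasp point.
Start: joints at [1.109, 0.276, 1.505, -0, 1.361, -0.121], TCP at [0.192, 0.542, 0.213] pointing down, gripper open.
Joint ranges: [-2.89, 2.89], [-0.75, 2.08], [0.22, 2.7], [-1.18, 4.32], [0.11, 2.71], [-2.7, 2.7]. Speed limits (rad/s): [2.57, 2.57, 3.14, 3.14, 3.14, 3.14].

## Interface

Orientations are given as a rotation vector (axis times angle).
In Python, from cell import readout, imaging, hand_in gives the robot as it stands.
- The arm moves only by the shell command python3 -m pendant 'ROWS' [FORCE]. ROWS is JSON, a list that holds one entry, the list of rows, each a list of 7 numbers: the shift along the tool's x, y, z in units of 30 mm (1.0 is 30 mm), then the turn, a rotation vector about the tool's x, y, z in rad, then the gripper command: -1 is shut, 1 is fully open, values between are in proportion. In form: [[[dx, dy, dz, rx, ry, rz, gripper], ...]]. A call has 1 to 12 rows; each row shifts and turns the commanded pose from where the row before left it, along the tool's axes as they then stand; what a row does not reach is not made up. A row lasts 1/10 s, in which the tool goes at most 50 mm and 8.59 degrees, less where a joint would pass 70% of its speed; a pose out of reach is approached as far as the arm can. A call is refused whole if a number of a shift passes 1 or a number of a turn 0.15, either way. A call with a gripper value outside its range is refused whole. The fingers move at their own pace and stop on an object; FORCE is the grip in N (left out, the last holds). Time passes only in rows, so rows that do not move let the fingers close. It gives the time, the measured TCP pose, the force, the opening and the grip force at its end, in the units of the state.
- readout.observe(): the state, without advancing time (a new reading comes with each control period).
- imaging.read_camera(name): name is "side" or "top"; returns a dict with "image" (480x640x3 uint8, red, green, blue), "fx", "fy", "cx", "cy" (pixels), "R" (3x3) and "t" (3): a world point X has camera coordinates R X + t. Camera axes: x right, y down, z forward; pixel columns grow to the right and rows downward; lengths in m; the calibration is good to about 2 mm. A picture is of the moment at which its call begins. There is no depth.
- hand_in(): hands the job in; it is judged then, once.
The state is a dict: "time": time; "joint_pos": joint angles; "dq": joint speeds; "joint_efforts": joint torques, N m; "tcp_pos": TCP position; "ee_rot": TCP orientation; "contact_force": force on the tool from outside, world axes, zero at the start; "ft_torque": the same for the moment, N m; "gripper_width": finger opening in m; "gripper_force": force on a finger pad.
Only numpy, scipy, OpenCV 4.12 (cv2) and the standard library are available. Lean on these libraries where they do the work, as an engineer would, in place of code of your own. Each camera call takes 0.05 s, during which the arm holds its last target. There are 200 camera calls.

## Working session

There is one attempt and no reset: what is moved stays moved. The work goes in short steps, Python scripts to look and compute and a shell command to move; the robot and the scene stay as the last step left them, time stands still between calls to the robot, and variables do not carry over. Pictures are saved under pics/ and viewed, at most 10 in all, crops included, and the job is handed in when it is done.

```bash
mkdir -p pics; cat > h.py <<'E'
import numpy as np,cv2
from cell import readout,imaging
def shot(n,f):
    c=imaging.read_camera(n); cv2.imwrite(f,c["image"][:,:,::-1]); return c
def ray(c,u,v,z):
    R=np.array(c["R"]);t=np.array(c["t"]);o=-R.T@t
    d=R.T@np.array([(u-c["cx"])/c["fx"],(v-c["cy"])/c["fy"],1]); return o+d*(z-o[2])/d[2]
def proj(c,X):
    p=np.array(c["R"])@np.array(X)+np.array(c["t"]); return c["fx"]*p[0]/p[2]+c["cx"],c["fy"]*p[1]/p[2]+c["cy"]
E
python3 - <<'E'
from h import *
for n in("top","side"):
    c=shot(n,f"pics/{n}0.png"); R=np.array(c["R"]); print(n,c["fx"],R.round(2).tolist(),(-R.T@np.array(c["t"])).round(3))
s=readout.observe();print(s["tcp_pos"],s["ee_rot"],s["time"])
E
```

```text
top 563.0068947298283 [[-0.02, -1.0, -0.0], [-1.0, 0.02, -0.06], [0.06, 0.0, -1.0]] [0.437 0.028 1.08 ]
side 585.3411156241311 [[0.75, -0.66, -0.02], [-0.43, -0.46, -0.78], [0.51, 0.59, -0.63]] [-0.033 -0.619  0.76 ]
[0.19199105 0.54150366 0.21272991] [-5.32739214e-01 -3.09566122e+00  2.31767442e-03] 0.1
```

View pics/top0.png

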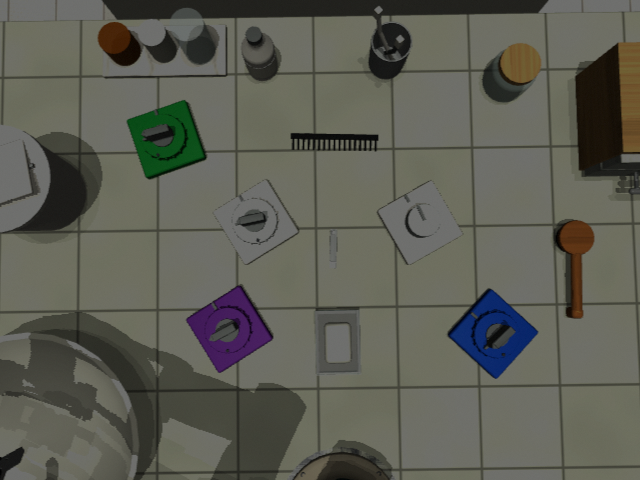

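View pics/side0.png

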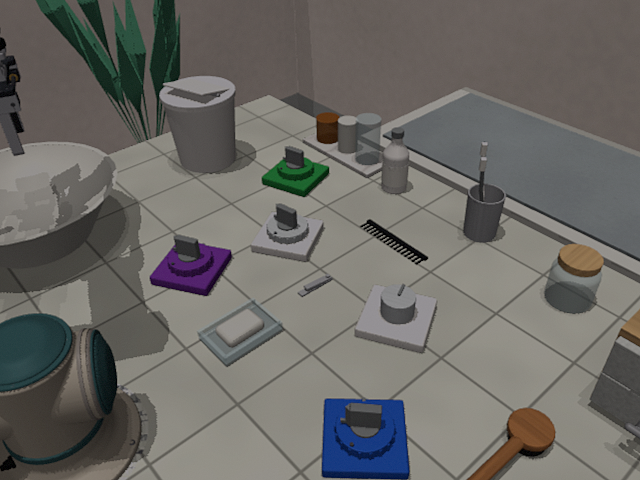

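Target: the white box at about top (256,221) and side (288,235). The drum is at top (420,222). I'll enlarge both views of the target.

```bash
python3 - <<'E'
import cv2,numpy as np
a=cv2.imread("pics/top0.png")[171:271,206:306];b=cv2.imread("pics/side0.png")[190:270,240:340]
f=lambda i:cv2.convertScaleAbs(cv2.resize(i,(400,i.shape[0]*4),interpolation=cv2.INTER_CUBIC),alpha=1.6)
o=np.zeros((400,800,3),np.uint8);o[:,:400]=f(a);o[:320,400:]=f(b);cv2.imwrite("pics/crop.png",o)
E
```

```text
(no output)
```

View pics/crop.png

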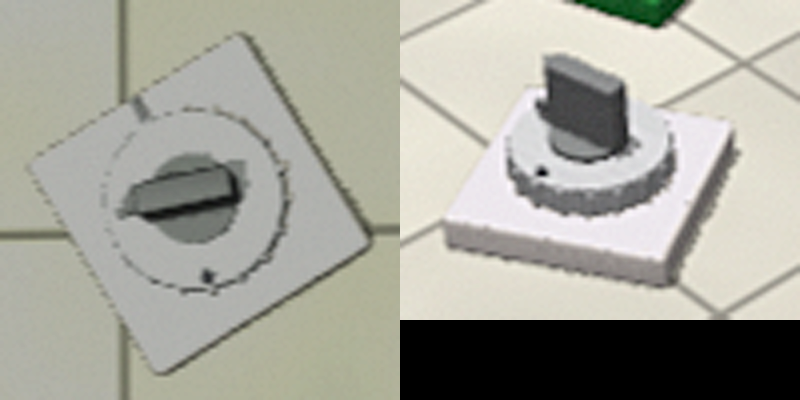

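```bash
cat > m.py <<'E'
from h import *
T,S=[imaging.read_camera(n) for n in("top","side")]
P=lambda c:np.array(c["fx"]*np.array([[1,0,0],[0,0,0],[0,0,1]])+0) 
def K(c): return np.array([[c["fx"],0,c["cx"]],[0,c["fy"],c["cy"]],[0,0,1]])@np.c_[np.array(c["R"]),np.array(c["t"])]
t=lambda x,y:(206+x/4-.4,171+y/4-.4)
s=lambda x,y:(240+(x-400)/4-.4,190+y/4-.4)
def tri(a,b):
    X=cv2.triangulatePoints(K(T),K(S),np.array(a,float),np.array(b,float))[:,0];return X[:3]/X[3]
L=[tri(t(*a),s(*b)) for a,b in [((30,163),(527,88)),((240,33),(735,122)),((372,240),(672,262)),((160,375),(443,222)),((208,275),(541,171))]]
for l in L: print(l.round(4))
C=[ray(T,*t(*a),.022) for a in[(30,163),(240,33),(372,240),(160,375)]]
c0=np.mean(C,0);print("box",c0.round(4),[np.linalg.norm(C[i]-C[i-1]).round(4) for i in range(4)])
print("ring",ray(T,*t(195.5,200),.04).round(4))
ax=c0
g=lambda p,z:(lambda d:(np.degrees(np.arctan2(d[1],d[0])).round(1),np.hypot(*d[:2]).round(4)))(ray(T,*t(*p),z)-ax)
print("rib",g((140,107),.025)); print("pointer",g((118,215),.048)); print("nub",g((208,275),.043))
b=[ray(T,*t(*p),.085) for p in[(137,198),(229,177)]];b0=[ray(T,*t(*p),.085) for p in[(134,187),(225,167)]]
B=np.array(b+b0);d=b[0]-b[1];print("bar ctr",B.mean(0).round(4),"len",np.linalg.norm(d),"ang",np.degrees(np.arctan2(d[1],d[0])))
print(readout.observe()["tcp_pos"])
E
python3 m.py
```

```text
[0.5619 0.2332 0.021 ]
[0.6227 0.1328 0.022 ]
[0.5245 0.071  0.019 ]
[0.461  0.1726 0.019 ]
[0.5061 0.147  0.0424]
box [0.5425 0.1522 0.022 ] [np.float64(0.1179), np.float64(0.1167), np.float64(0.1167), np.float64(0.118)]
ring [0.5418 0.1524 0.04  ]
rib (np.float64(31.5), np.float64(0.0532))
pointer (np.float64(102.7), np.float64(0.0358))
nub (np.float64(-171.0), np.float64(0.0363))
bar ctr [0.5452 0.1533 0.085 ] len 0.041845146534815136 ang 102.03402441020887
[0.19202941 0.54165149 0.21294164]
```

Base is at z=0. The axis is at about (0.542, 0.152), the bar points at 102° and the rib is at 31.3°, so about 71° of clockwise turn remains. I'll go above it.

```bash
python3 -m pendant '[[[-0.958,-0.521,0,0,0,0,1],[-0.958,-0.521,0,0,0,0,1],[-0.958,-0.521,0,0,0,0,1],[-0.958,-0.521,0,0,0,0,1],[-0.958,-0.521,0,0,0,0,1],[-0.958,-0.521,0,0,0,0,1],[-0.958,-0.521,0,0,0,0,1],[-0.958,-0.521,0,0,0,0,1],[-0.958,-0.521,0,0,0,0,1],[-0.958,-0.521,0,0,0,0,1],[-0.958,-0.521,0,0,0,0,1],[-0.958,-0.521,0,0,0,0,1]]]' && python3 -m pendant '[[[-0.958,-0.521,0,0,0,0,1],[-0.958,-0.521,0,0,0,0,1],[-0.958,-0.521,0,0,0,0,1],[-0.958,-0.521,0,0,0,0,1],[0,0,0.4,0,0,0.146,1],[0,0,0.4,0,0,0.146,1],[0,0,0.4,0,0,0.146,1],[0,0,0.4,0,0,0.146,1],[0,0,0.4,0,0,0.146,1],[0,0,0.4,0,0,0.146,1],[0,0,0.4,0,0,0.146,1],[0,0,0,0,0,0,1]]]'
cat > st.py <<'E'
from h import *
from scipy.spatial.transform import Rotation as Ro
s=readout.observe();R=Ro.from_rotvec(s["ee_rot"]).as_matrix()
print("t",s["time"],"tcp",np.round(s["tcp_pos"],4),"xang",np.degrees(np.arctan2(R[1,0],R[0,0])).round(2),"yang",np.degrees(np.arctan2(R[1,1],R[0,1])).round(2),"z",R[:,2].round(3),"F",np.round(s["contact_force"],2),"M",np.round(s["ft_torque"],3),"w",s["gripper_width"],s["gripper_force"],"j",np.round(s["joint_pos"],2))
E
python3 st.py; python3 -c "
from h import *
s=shot('side','pics/s1.png');i=s['image'][120:300,180:400,::-1];cv2.imwrite('pics/s1c.png',cv2.convertScaleAbs(cv2.resize(i,None,fx=3,fy=3),alpha=1.5))"
```

```text
time: 1.4
tcp_pos: [0.4552, 0.2488, 0.2134]
ee_rot: [-0.533, -3.096, -0.0]
contact_force: [-0.7, 0.8, -0.2]
gripper_width: 0.0944
gripper_force: 0.0
time: 2.6
tcp_pos: [0.5406, 0.1523, 0.1277]
ee_rot: [-1.977, -2.438, 0.005]
contact_force: [-0.5, -0.3, -0.1]
gripper_width: 0.094
gripper_force: 0.0
t 2.6 tcp [0.5406 0.1523 0.1277] xang 101.93 yang 11.93 z [-0.004 -0.001 -1.   ] F [-0.47 -0.3  -0.05] M [-0.105  0.105 -0.   ] w 0.09398975623158275 0.0 j [ 0.15  0.32  1.67  0.    1.16 -0.06]
```

View pics/s1c.png

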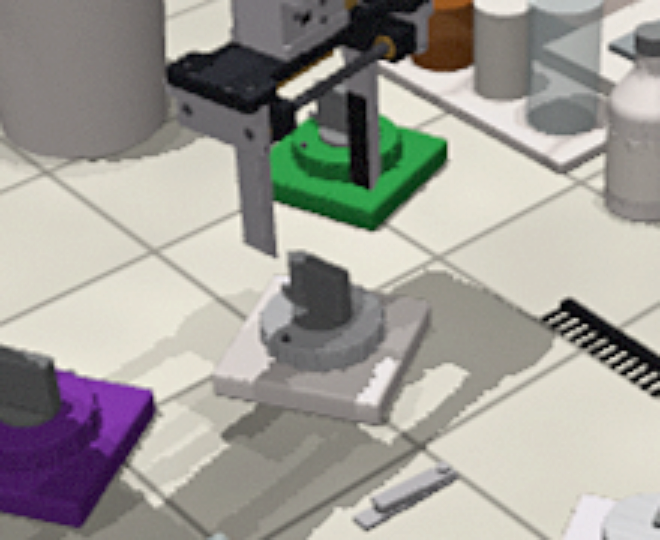

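The fingers straddle the bar at the right angle. I'll lower, part-close to about 26 mm, and check centring.

```bash
python3 -m pendant '[[[0,0.05,0.44,0,0,0,1],[0,0,0.44,0,0,0,1],[0,0,0.44,0,0,0,1],[0,0,0.44,0,0,0,1],[0,0,0.44,0,0,0,1],[0,0,0.02,0,0,0,-0.45],[0,0,0,0,0,0,-0.45],[0,0,0,0,0,0,-0.45],[0,0,0,0,0,0,-0.45],[0,0,0,0,0,0,-0.45],[0,0,0,0,0,0,-0.45],[0,0,0,0,0,0,-0.45]]]' 5
python3 st.py; python3 -c "
from h import *
f=lambda i,a:cv2.convertScaleAbs(cv2.resize(i[:,:,::-1],(400,400),interpolation=cv2.INTER_CUBIC),alpha=a)
s=shot('side','pics/s2.png');t=shot('top','pics/t2.png')
cv2.imwrite('pics/c2.png',np.hstack([f(t['image'][171:271,206:306],1.8),f(s['image'][180:260,240:320],1.8)]))"
```

```text
time: 3.85
tcp_pos: [0.5436, 0.1529, 0.0631]
ee_rot: [1.979, 2.44, 0.001]
contact_force: [-0.6, -0.3, 0.5]
gripper_width: 0.0411
gripper_force: 0.0
t 3.85 tcp [0.5436 0.1529 0.0631] xang 101.92 yang 11.92 z [ 0.  0. -1.] F [-0.61 -0.25  0.52] M [-0.092  0.017  0.003] w 0.04109264345497336 0.0 j [ 0.15  0.38  1.75  0.    1.01 -0.06]
```

View pics/c2.png

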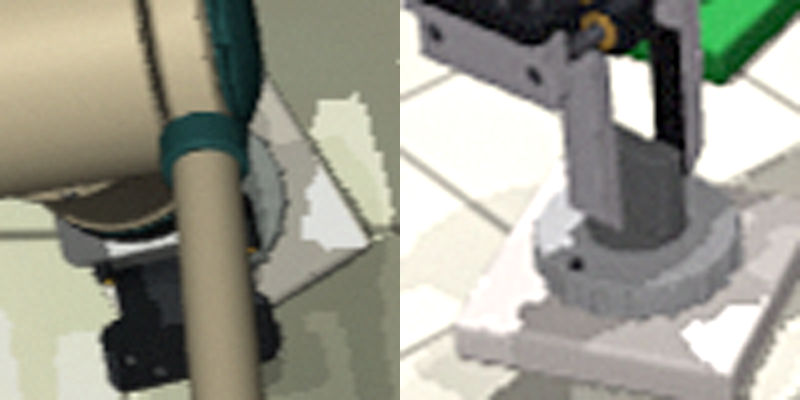

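Still closing, and the bar is between the fingers. I'll centre slightly and close lightly.

```bash
python3 -m pendant '[[[0,-0.04,0,0,0,0,-0.6],[0,0,0,0,0,0,-0.6],[0,0,0,0,0,0,-0.6],[0,0,0,0,0,0,-1],[0,0,0,0,0,0,-1],[0,0,0,0,0,0,-1],[0,0,0,0,0,0,-1],[0,0,0,0,0,0,-1]]]' 5; python3 st.py
```

```text
time: 4.75
tcp_pos: [0.5426, 0.1527, 0.0629]
ee_rot: [1.979, 2.44, 0.001]
contact_force: [1.3, 1.2, -0.5]
gripper_width: 0.0141
gripper_force: 5.0
t 4.75 tcp [0.5426 0.1527 0.0629] xang 101.92 yang 11.92 z [ 0.001  0.    -1.   ] F [ 1.31  1.19 -0.46] M [-0.004 -0.142 -0.035] w 0.014117194260743855 4.981314539909363 j [ 0.15  0.38  1.75  0.    1.01 -0.06]
```

```bash
python3 -m pendant '[[[0,0,0,0,0,0.1,-1],[0,0,0,0,0,0.12,-1],[0,0,0,0,0,0.12,-1],[0,0,0,0,0,0.12,-1],[0,0,0,0,0,0.12,-1],[0,0,0,0,0,0.12,-1],[0,0,0,0,0,0.12,-1],[0,0,0,0,0,0.12,-1],[0,0,0,0,0,0.12,-1],[0,0,0,0,0,0.12,-1],[0,0,0,0,0,0.05,-1],[0,0,0,0,0,0,-1]]]' 8; python3 st.py; python3 -c "
from h import *
f=lambda i,a:cv2.convertScaleAbs(cv2.resize(i[:,:,::-1],(400,400),interpolation=cv2.INTER_CUBIC),alpha=a)
s=shot('side','pics/s3.png');t=shot('top','pics/t3.png')
cv2.imwrite('pics/c3.png',np.hstack([f(t['image'][171:271,206:306],1.8),f(s['image'][180:260,240:320],1.8)]))"
```

```text
time: 5.95
tcp_pos: [0.5414, 0.1532, 0.0629]
ee_rot: [-3.023, -0.851, 0.002]
contact_force: [-2.1, 2.1, 0.9]
gripper_width: 0.0139
gripper_force: 8.0
t 5.95 tcp [0.5414 0.1532 0.0629] xang 31.43 yang -58.57 z [-0.002  0.001 -1.   ] F [-2.08  2.05  0.93] M [0.353 0.418 0.021] w 0.013866866337303321 7.987164705991745 j [0.15 0.38 1.75 0.   1.01 1.17]
```

View pics/c3.png

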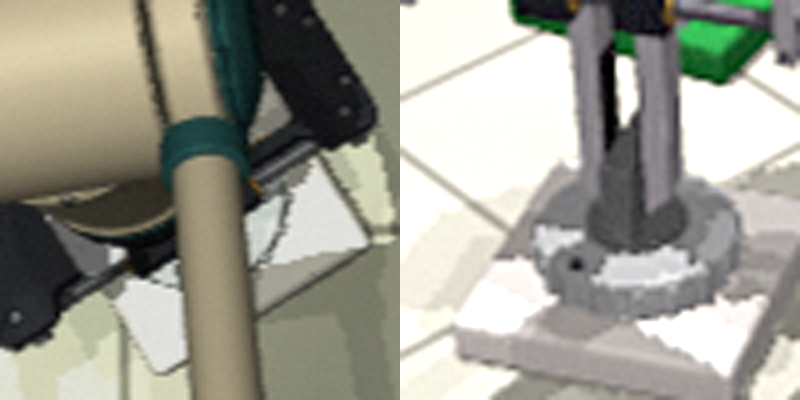

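The bar turned to the rib direction and the nub is unchanged at (577,265). I'll release, lift and back off to look.

```bash
python3 -m pendant '[[[0,0,0,0,0,0,-0.4],[0,0,0,0,0,0,-0.4],[0,0,0,0,0,0,-0.4],[0,0,0,0,0,0,-0.1],[0,0,0,0,0,0,0],[0,0,-0.5,0,0,0,0],[0,0,-1,0,0,0,0],[0,0,-1,0,0,0,0],[0,0,-1,0,0,0,0],[0,0,-1,0,0,0,0],[-1,0,-0.5,0,0,0,0],[-1,0,0,0,0,0,0]]]' 8; python3 -m pendant '[[[-1,0,0,0,0,0,0],[-1,0,0,0,0,0,0],[-1,0,0,0,0,0,0],[-1,0,0,0,0,0,0],[-1,0,0,0,0,0,0],[-1,0,0,0,0,0,0],[0,0,0,0,0,0,0]]]'; python3 st.py; python3 -c "
from h import *
f=lambda i,a:cv2.convertScaleAbs(cv2.resize(i[:,:,::-1],(400,i.shape[0]*4),interpolation=cv2.INTER_CUBIC),alpha=a)
s=shot('side','pics/s4.png');t=shot('top','pics/t4.png');o=np.zeros((400,800,3),np.uint8)
o[:,:400]=f(t['image'][171:271,206:306],1.6);o[:320,400:]=f(s['image'][190:270,240:340],1.6);cv2.imwrite('pics/c4.png',o)"
```

```text
time: 7.25
tcp_pos: [0.4926, 0.1213, 0.2153]
ee_rot: [3.023, 0.852, 0.009]
contact_force: [-0.1, -0.1, -0.1]
gripper_width: 0.0469
gripper_force: 0.0
time: 7.95
tcp_pos: [0.3343, 0.0265, 0.2127]
ee_rot: [3.025, 0.848, -0.002]
contact_force: [0.4, 0.6, -0.1]
gripper_width: 0.0467
gripper_force: 0.0
t 7.95 tcp [0.3343 0.0265 0.2127] xang 31.33 yang -58.67 z [-0.001 -0.001 -1.   ] F [ 0.37  0.57 -0.06] M [-0.031  0.087  0.036] w 0.04673477236184819 0.0 j [-0.13 -0.1   1.93 -0.    1.31  0.9 ]
```

View pics/c4.png

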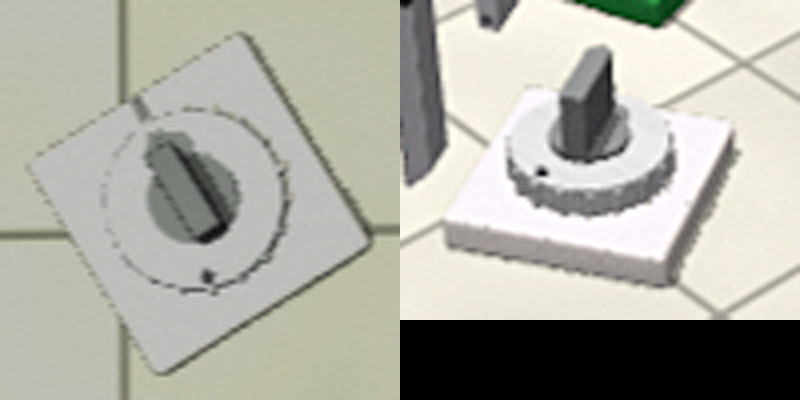

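The nub is unchanged. The bar looks roughly right but may be a few degrees short, so I'll measure the bar top face against the box edges.

```bash
python3 - <<'E'
from h import *
a=cv2.imread("pics/t4.png"); i=a[196:241,236:271]
cv2.imwrite("pics/z.png",cv2.convertScaleAbs(cv2.resize(i,None,fx=13,fy=13,interpolation=cv2.INTER_CUBIC),alpha=1.7))
c=imaging.read_camera("top")
# expected bar-top outline at rib angle vs 5 deg less, in zoom pixels
for ang in(31.3,36.3):
    th=np.radians(ang);u=np.array([np.cos(th),np.sin(th)]);v=np.array([-u[1],u[0]])
    print(ang,[tuple(int(13*(q-o)+6) for q,o in zip(proj(c,[*(np.array([.542,.1524])+p*.022*u+s*.007*v),.085]),(236,196))) for p,s in((1,1),(1,-1),(-1,-1),(-1,1))])
E
```

```text
31.3 [(78, 183), (165, 128), (334, 400), (247, 454)]
36.3 [(69, 194), (151, 133), (344, 388), (261, 450)]
```

View pics/z.png

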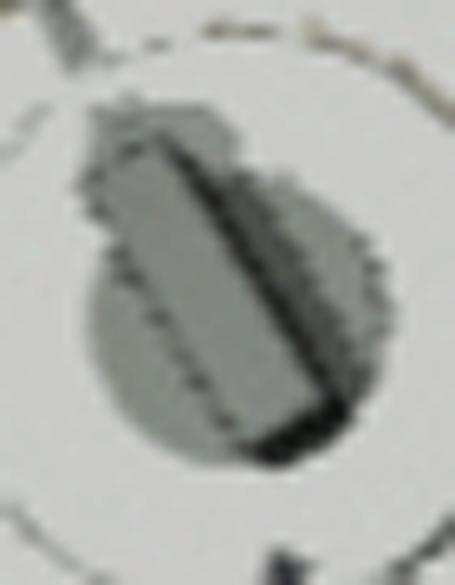

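The picture shows the bar's top-right edge from (170,150) to (325,405), which is 31° from vertical. The value predicted for the rib direction is 32°, so the nose is aligned with the rib. The ring is unmoved and the arm is clear.

```bash
python3 -c "
from cell import hand_in
print(hand_in())"
```

```text
the job is handed in; nothing more can be done
None
```

I turned the timer knob about 70° clockwise to point at the rib, within about 1° by the last picture, and released it. The ring's nub hadn't moved, the arm never went near the drum knob, and the job was handed in at about 8 s.

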